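# Lock a T-nut knob into the quarter-turn receiver

## Robot

A 6-joint arm with a two-finger parallel gripper is mounted at the origin on a cart in front of the work surface, level with it; the furniture and walls round the work are solid. World frame = base frame: x ahead of the robot, y to its left, z up, the work surface at z = 0. Lengths are in mm, angles in rad, forces in N, time in s.
With the tool pointing down it reaches from about 225 to 725 mm from the base axis. Payload 3.1 kg.
Tool frame: the origin (TCP) lies at the very end of the fingers, on their centre line; the grasp point (between the pads) lies 19 mm behind it; z points along the fingers, y is the line along which they close (so a half turn about z gives the same grasp; the last joint's range is limited). The gripper opens to 85 mm and grips with 20 to 120 N. Pads are 22 mm wide; open, the fingers measure 114 mm over their backs; the gripper's body (76 mm by 85 mm) begins 54 mm behind the grasp point. The pads swing forward as they close: fully open they stand 13 mm farther back than shut.
Start: joints at [-1.388, 0.048, 0.099, 1.622, 0, 1.443], TCP at [160.541, -499.844, 231.312] pointing down, gripper open.
Joint ranges: [-2.91, 2.91], [-0.99, 1.94], [-1.21, 1.42], [-2.12, 2.29], [-1.49, 1.47], [-3.14, 3.14]. Speed limits (rad/s): [2.79, 2.79, 3.14, 3.14, 3.14, 3.14].

## Interface

Orientations are given as a unit quaternion [w, x, y, z].
In Python, from station import bot gives the robot as it stands.
- The arm moves only by the tool drive_tool, never from a script. Its argument "series" is a list of rows, each an object with "linear": the shift along the world's x, y, z in units of 0.15 m (1.0 is 0.15 m), a list of three; "spin": the turn about the world's z in units of 90 degrees (1.0 is 90 degrees); "claw": the closure, from 0 (fully open) to 1 (shut). In form: [{"linear": [x, y, z], "spin": spin, "claw": claw}, ...]. A call has 1 to 5 rows; each row is the pose to reach, as a shift and turn from the pose commanded when the call began; what a row does not reach only later rows make up. A row lasts 1/12 s, in which the tool goes at most 41.7 mm and 7.16 degrees, less where a joint would pass 70% of its speed; a pose out of reach is approached as far as the arm can. A call with a number of a shift or a turn outside -1 to 1 is refused whole. A call with a gripper value outside its range is refused whole. The fingers move at their own pace and stop on an object; "newtons" is the grip in N (left out, the last holds). Time passes only in rows, so rows that repeat a pose let the fingers close. It gives the time, the measured TCP pose, the force, the opening and the grip force at its end, in the units of the state.
- bot.observe(): the state, without advancing time (a new reading comes with each control period).
- bot.snapshot(name): name is "scene" or "top" or "wrist"; returns a dict with "color" (400x640x3 uint8, blue, green, red), "depth" (400x640 float32, mm along the optical axis (not along the pixel's ray), 0 where there is no reading), "camera_matrix" (3x3 intrinsics, pixels), "k1" (the pictures are not rectified: a ray, as slopes to the right and down, at radius r is drawn at 1 + k1 r^2 times it, then the intrinsics apply), "origin" and "attitude" of the camera in the world. Camera axes: x right, y down, z forward; pixel columns grow to the right and rows downward; lengths in mm; the calibration is good to about 2 mm. A picture is of the moment at which its call begins.
- bot.close_job(): hands the job in; it is judged then, once.
The state is a dict: "clock": time; "qpos": joint angles; "joint_vel": joint speeds; "joint_torque": joint torques, N m; "ee_pos": TCP position; "tcp_rot": TCP orientation; "wrist_force": force on the tool from outside, world axes, zero at the start; "ft_torque": the same for the moment, N m; "finger_gap": opening from 0.0 (shut) to 1.0 (fully open); "grasp_force": force on a finger pad.
Only numpy, scipy, OpenCV 4.12 (cv2) and the standard library are available. Lean on these libraries where they do the work, as an engineer would, in place of code of your own. Each camera call takes 0.05 s, during which the arm holds its last target. There are 200 camera calls.

## Task

The frame jig needs its hold-down fitted: take the orange T-nut knob out of its wooden storage block and drop its T-head into the slot of the aluminium receiver. Press it down against the spring inside until it is clear below the hidden catches, using about 12 N and always staying below 20 N, turn it a quarter turn while it is held down, then ease it up gently so that it locks crosswise, and let go. Leave the other things on the bench where they are.

Things in the scene. Friction and masses are not known exactly. Their poses are not given: they have to be found in the camera images.
- t_nut: Loose T-nut with a bar knob, about 80 g, 80 mm tall, upright. Origin at the centre of the underside of its steel T-head, z up. T-head 30 mm (x) by 10 mm (y), z 0 to 8 mm, its lowest 2.5 mm narrowed to 27 x 7.5 mm as a lead-in. Round shank 10 mm thick, z 8 to 48 mm. A half turn about z makes no difference.
- nut_foot (a point): Centre of the underside of the T-head (the origin of t_nut).
- knob_mid (a point): Middle of the orange bar knob, 66 mm above the nut's foot. Bar 42 mm along x (same direction as the T-head), 14 mm along y, 28 mm high (z 52 to 80 mm of the nut); grip it across its 14 mm. Below it a black round flange, 22 mm across and 4 mm thick.
- nut_block: Fixed wooden storage block, 100 (x) x 64 (y) x 30 mm. Origin at the centre of its underside. The T-nut stands at the start head down in a slot in its top, 34 (x) x 14 mm and 24 mm deep; lift it straight up by 30 mm to clear it.
- receiver: Fixed aluminium receiver, 160 (x) x 76 (y) x 60 mm high, on a dark foot plate 184 x 84 x 8 mm. Origin at the centre of its underside, x along its length and its slot. Its top cover is 6 mm thick. Hidden under it is an insert (two lips, catches and a spring pad) set at a height that nobody knows beforehand.
- slot_mouth (a point): Centre of the slot at the top face of the cover, 60 mm above the bench; axes as the receiver. The slot is 36 mm long (x) and 14 mm wide (y) with a small chamfer. The locking place is straight below. The nut locks turned a quarter, either way round, its bar within 0.15 rad of crosswise: its head then rises into a 15 mm wide groove under the lips.
- lips_nominal (a point): Point 19 mm below slot_mouth: mean level of the underside of the lips, which truly lies up to 6.5 mm higher or lower. From that true level: the red pad waits 6.5 mm down, for the nut's foot; it then yields with 1.2 N plus 1.8 N per mm; the nut can turn once the pad has gone 4.5 mm (9.3 N); it is hard after 7 mm (14 N). Locked, the pad is still 1.5 mm down (4 N).
- screw_tray: Blue parts tray with screws, 114 x 155 x 32 mm, bystander. Origin at its underside.
- mug: Green mug, 69 x 94 x 81 mm, bystander. Origin at its underside.
- wax_tin: Small round blue and yellow tin, 57 mm across, 34 mm high, bystander. Origin at its underside.
- handheld_meter: Handheld meter with buttons, 47 x 150 x 22 mm, bystander. Origin at its underside.
Things that resemble listed ones, but are neither listed nor needed, are in the scene too. What is shaped like the t_nut but pink or purple is not meant.

How it is judged (in metres and radians):
On the way, in this order (a step that is already met when the one before it is completed fails the run):
1. The T-head is down in the receiver's slot, in line with it (z of nut_foot in the frame of slot_mouth below -0.006 m and horizontal distance between nut_foot and slot_mouth below 0.006 m and angle between the x axis of t_nut and the x axis of receiver, either way round below 0.25 rad), for 0.1 s.
2. The nut has been turned a quarter turn inside the receiver (z of nut_foot in the frame of slot_mouth below -0.014 m and horizontal distance between nut_foot and slot_mouth below 0.006 m and angle between the x axis of t_nut and the y axis of receiver, either way round below 0.3 rad), for 0.1 s.
At the end, for the whole second after the job is handed in: The T-nut stands upright (within 0.06 rad) and still in the receiver, its foot 14 mm or more below the cover's top and within 3.2 mm (along the slot) and 4.5 mm (across) of the slot's centre, its bar crosswise to the slot within 0.19 rad (z of nut_foot in the frame of slot_mouth below -0.014 m and x of nut_foot in the frame of slot_mouth between -0.0032 and 0.0032 m and y of nut_foot in the frame of slot_mouth between -0.0045 and 0.0045 m and angle between the x axis of t_nut and the y axis of receiver, either way round below 0.19 rad and angle between t_nut's own z axis and vertical below 0.06 rad and linear speed of t_nut below 0.01 m/s); the robot touches nothing.
It fails at once if The T-nut is pressed, pulled or knocked against the receiver with more than 20 N (contact force between t_nut and receiver above 20 N).
It fails at once if The robot pushes on the receiver itself with more than 20 N (contact force between any of the fingers, the arm and receiver above 20 N).
It fails at once if A bystander is moved by more than 20 mm (distance of any of screw_tray, mug, wax_tin, handheld_meter from where it was at the start of the episode above 0.02 m).
It also fails if it takes over 69 s, if anything falls off the work surface, if the arm or the gripper's body presses on something with over 40 N, if the wrist force passes 120 N, or if a joint passes its speed limit or range.

## Working session

There is one attempt and no reset: what is moved stays moved. The work goes in short steps, Python scripts to look and compute and a tool call to move; the robot and the scene stay as the last step left them, time stands still between calls to the robot, and variables do not carry over. Pictures are saved under pics/ and viewed, at most 11 in all, crops included, and the job is handed in when it is done.

Besides the shell and the picture viewer there is one more tool, called after "Emit:" as a command line: name --argument value ..., lists and objects as JSON in quotes. drive_tool: Moves the arm, as the interface text tells. Its arguments: {"type":"object","properties":{"series":{"type":"array"},"newtons":{"type":"number"}},"required":["series"]}

```bash
mkdir -p pics; cat > h.py <<'E'
import numpy as np, cv2
from scipy.spatial.transform import Rotation as R
from station import bot
def Rq(q): return R.from_quat([q[1],q[2],q[3],q[0]]).as_matrix()
def shot(name,fn=None):
    s=bot.snapshot(name)
    if fn: cv2.imwrite('pics/'+fn,s['color']); np.savez('/tmp/'+fn+'.npz',**{k:np.array(v) for k,v in s.items()})
    return s
def att(s):
    a=np.array(s['attitude']); return a if a.shape==(3,3) else Rq(a)
def ray(s,u,v):
    K=np.array(s['camera_matrix']);k=float(s['k1'])
    xd=np.array([(u-K[0,2])/K[0,0],(v-K[1,2])/K[1,1]]);x=xd.copy()
    for _ in range(20): x=xd/(1+k*(x@x))
    return att(s)@np.array([x[0],x[1],1])
def at_z(s,u,v,z):
    d=ray(s,u,v);o=np.array(s['origin']);return o+d*(z-o[2])/d[2]
def pt(s,u,v):
    return np.array(s['origin'])+ray(s,u,v)*float(s['depth'][int(v),int(u)])
def load(fn): return dict(np.load('/tmp/'+fn+'.npz'))
E
python3 - <<'E'
from h import *
for n in ['scene','top','wrist']:
    s=shot(n,n+'0.png'); print(n,s['origin'],s['attitude'],s['camera_matrix'],s['k1'])
print(bot.observe())
E
```

```text
scene [-537.14245816  658.72462602  650.15273408] [ 0.25403174 -0.41325362  0.73734651 -0.47011641] [[387.90572439   0.         317.44184627]
 [  0.         387.90572439 200.14293681]
 [  0.           0.           1.        ]] 0.0012557445673229439
top [ 397.49507506  -10.11424556 1728.66614786] [ 0.02474261 -0.70537875  0.70830709 -0.01138805] [[436.02066361   0.         332.71375374]
 [  0.         436.02066361 206.92992621]
 [  0.           0.           1.        ]] -0.004542349001699631
wrist [ 225.35739241 -478.66938347  373.34169072] [ 0.10688486  0.80098277 -0.58371142 -0.07926664] [[288.25654206   0.         316.89900227]
 [  0.         288.25654206 196.42746225]
 [  0.           0.           1.        ]] -0.009535339462487418
{'clock': 0.15, 'qpos': array([-1.38780639e+00,  4.85615474e-02,  9.79319545e-02,  1.62195655e+00,
       -1.55467591e-05,  1.44300632e+00]), 'joint_vel': array([-0.00143607, -0.00221865,  0.00445578, -0.00184138, -0.00213091,
        0.0004442 ]), 'joint_torque': array([ 2.16828441e-03, -3.39259958e+01,  3.20423663e+01,  1.53490284e-02,
       -1.00195155e-04,  3.35794198e-06]), 'ee_pos': array([ 160.44846967, -499.39179929,  230.38303451]), 'tcp_rot': array([-8.94350245e-04,  9.87950855e-01,  1.54765331e-01, -3.24666417e-05]), 'wrist_force': array([-0.02271495,  1.23342673,  0.29111078]), 'ft_torque': array([ 0.0131433 , -0.00458612, -0.03816034]), 'grasp_force': 0.0, 'finger_gap': 1.001703853696013}
```

View pics/top0.png

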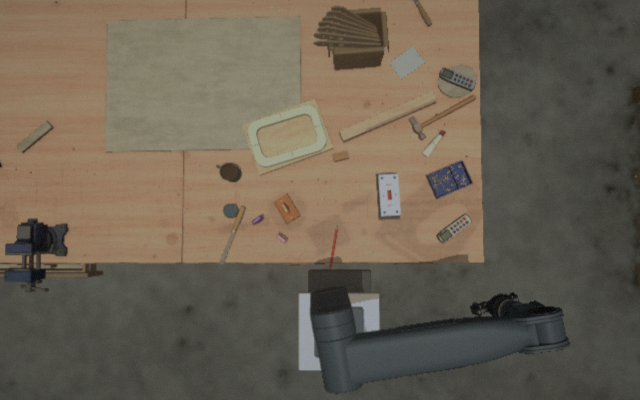

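View pics/scene0.png

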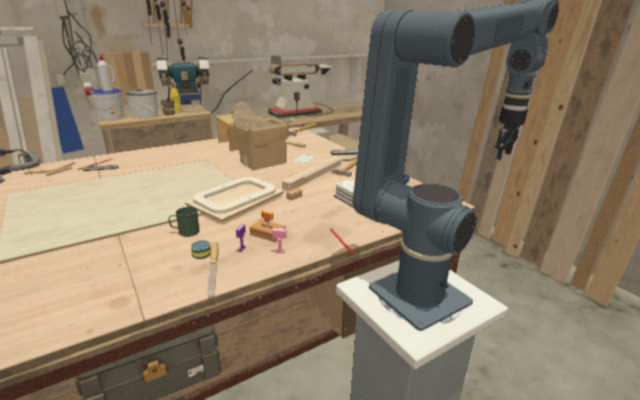

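The top view shows the block with the orange knob near (287,208). The receiver is near (388,195), with the red pad visible in its slot. The pink and purple decoys are at (282,237) and (257,219), and all the bystanders are in view. I'll enlarge this area.

```bash
python3 - <<'E'
from h import *
s=load('top0.png')
a=s['color'][180:245,245:315]; b=s['color'][165:225,365:415]
A=cv2.resize(a,None,fx=6,fy=6,interpolation=cv2.INTER_CUBIC);B=cv2.resize(b,None,fx=6,fy=6,interpolation=cv2.INTER_CUBIC)
B=cv2.copyMakeBorder(B,0,A.shape[0]-B.shape[0],0,0,cv2.BORDER_CONSTANT)
cv2.imwrite('pics/crop0.png',np.hstack([A,B]))
print(at_z(s,287,208,66),at_z(s,389,195,60),pt(s,287,208),pt(s,380,195))
# orange / receiver blobs
hsv=cv2.cvtColor(s['color'],cv2.COLOR_BGR2HSV)
d=s['depth']
m=((d>1500)&(d<1728-50)).astype(np.uint8); m[:160]=0; m[250:]=0; m[:,:360]=0; m[:,420:]=0
r=cv2.minAreaRect(cv2.findNonZero(m)); print(r)
for p in cv2.boxPoints(r): print(at_z(s,*p,60))
E
```

```text
[479.32103774 196.10426106  66.        ] [ 527.65934252 -194.46416528   60.        ] [479.19712062 195.79196406  68.51793917] [ 527.75342064 -159.97012855   61.05051706]
((388.88934326171875, 194.1733856201172), (41.59035110473633, 20.144853591918945), 86.53176879882812)
[ 608.64732454 -151.52332518   60.        ]
[ 612.88750636 -228.60430697   60.        ]
[ 453.46455253 -236.38941837   60.        ]
[ 449.13752791 -159.69756376   60.        ]
```

View pics/crop0.png

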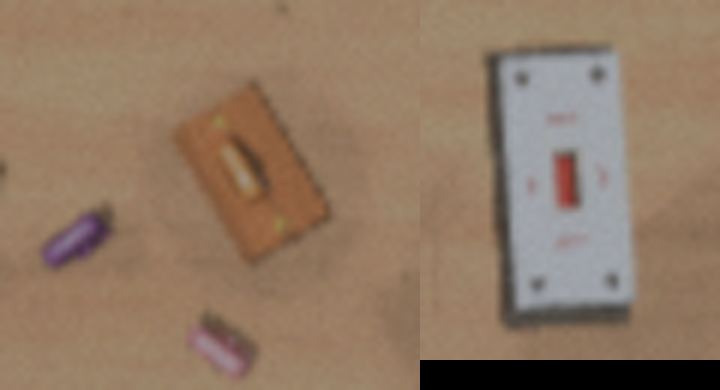

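The crop shows the orange knob at crop (242,168), its bar about 0.53 rad from world x. The receiver slot is at crop (567,180), about 0.05 rad from x. I'll move over the nut and turn about +192° so that joint 6 stays mid-range.

Emit:
drive_tool --series '[{"linear": [0.071,0.154,0],"spin": 0.071,"claw": 0},{"linear": [0.142,0.309,0],"spin": 0.142,"claw": 0},{"linear": [0.213,0.463,0],"spin": 0.213,"claw": 0},{"linear": [0.284,0.618,0],"spin": 0.284,"claw": 0},{"linear": [0.355,0.772,0],"spin": 0.355,"claw": 0}]'

```text
clock: 0.57
ee_pos: [214.0, -382.7, 230.8]
tcp_rot: [-0.0, 0.906, 0.423, 0.0]
wrist_force: [0.4, -0.1, 0.9]
finger_gap: 1.0
grasp_force: 0.0
```

Emit:
drive_tool --series '[{"linear": [0.071,0.154,0],"spin": 0.071,"claw": 0},{"linear": [0.142,0.309,0],"spin": 0.142,"claw": 0},{"linear": [0.213,0.463,0],"spin": 0.213,"claw": 0},{"linear": [0.284,0.618,0],"spin": 0.284,"claw": 0},{"linear": [0.355,0.772,0],"spin": 0.355,"claw": 0}]'

```text
clock: 0.98
ee_pos: [267.2, -266.9, 231.0]
tcp_rot: [-0.0, 0.755, 0.656, 0.0]
wrist_force: [0.9, -1.2, 0.7]
finger_gap: 1.004
grasp_force: 0.0
```

Emit:
drive_tool --series '[{"linear": [0.071,0.154,0],"spin": 0.071,"claw": 0},{"linear": [0.142,0.309,0],"spin": 0.142,"claw": 0},{"linear": [0.213,0.463,0],"spin": 0.213,"claw": 0},{"linear": [0.284,0.618,0],"spin": 0.284,"claw": 0},{"linear": [0.355,0.772,0],"spin": 0.355,"claw": 0}]'

```text
clock: 1.4
ee_pos: [320.4, -151.2, 231.1]
tcp_rot: [-0.0, 0.545, 0.838, 0.0]
wrist_force: [0.4, 0.3, -0.5]
finger_gap: 1.0
grasp_force: 0.0
```

Emit:
drive_tool --series '[{"linear": [0.071,0.154,0],"spin": 0.071,"claw": 0},{"linear": [0.142,0.309,0],"spin": 0.142,"claw": 0},{"linear": [0.213,0.463,0],"spin": 0.213,"claw": 0},{"linear": [0.284,0.618,0],"spin": 0.284,"claw": 0},{"linear": [0.355,0.772,0],"spin": 0.355,"claw": 0}]'

```text
clock: 1.82
ee_pos: [373.7, -35.3, 231.1]
tcp_rot: [-0.0, 0.293, 0.956, -0.0]
wrist_force: [0.4, 0.5, 0.1]
finger_gap: 1.004
grasp_force: 0.0
```

Emit:
drive_tool --series '[{"linear": [0.071,0.154,0],"spin": 0.071,"claw": 0},{"linear": [0.142,0.309,0],"spin": 0.142,"claw": 0},{"linear": [0.213,0.463,0],"spin": 0.213,"claw": 0},{"linear": [0.284,0.618,0],"spin": 0.284,"claw": 0},{"linear": [0.355,0.772,0],"spin": 0.355,"claw": 0}]'

```text
clock: 2.23
ee_pos: [426.9, 80.5, 231.0]
tcp_rot: [-0.0, 0.018, 1.0, -0.0]
wrist_force: [0.7, 0.2, -0.3]
finger_gap: 1.0
grasp_force: 0.0
```

Emit:
drive_tool --series '[{"linear": [0.071,0.154,0],"spin": 0.071,"claw": 0},{"linear": [0.142,0.309,0],"spin": 0.142,"claw": 0},{"linear": [0.213,0.463,0],"spin": 0.213,"claw": 0},{"linear": [0.284,0.618,0],"spin": 0.284,"claw": 0},{"linear": [0.355,0.772,0],"spin": 0.355,"claw": 0}]'

```text
clock: 2.65
ee_pos: [480.2, 196.2, 230.8]
tcp_rot: [-0.0, -0.257, 0.966, -0.0]
wrist_force: [0.7, -1.2, 0.1]
finger_gap: 1.0
grasp_force: 0.0
```

```bash
python3 - <<'E'
from h import *
s=shot('wrist','w1.png'); o=bot.observe(); print(o['clock'],o['ee_pos'],o['tcp_rot'],o['qpos'],s['origin'],att(s))
E
```

```text
2.7 [481.76735911 199.90845418 229.89206562] [ 6.47863708e-04 -2.60595976e-01  9.65446075e-01  1.78745143e-03] [ 0.26253144  0.03696876  0.08497498  1.61751077  0.00357634 -0.26474614] [423.81242157 163.62478658 373.95018615] [[-4.97753491e-01  8.36927437e-01  2.27582791e-01]
 [ 8.67318503e-01  4.80228490e-01  1.30916813e-01]
 [ 2.76132938e-04  2.62551067e-01 -9.64918059e-01]]
```

View pics/w1.png

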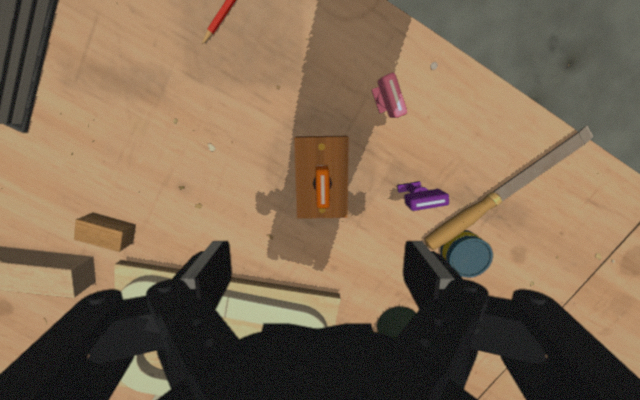

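The wrist view shows the orange knob near (323,188) on its block. It is almost in line with the image's vertical, and the purple and pink decoys are off to the right.

```bash
python3 - <<'E'
from h import *
s=load('w1.png'); c=s['color']
cv2.imwrite('pics/w1c.png',cv2.resize(c[125:230,280:365],None,fx=5.5,fy=5.5,interpolation=cv2.INTER_CUBIC))
P=[(u,v) for v in range(155,225) for u in range(300,345)]
W=np.array([pt(s,u,v) for u,v in P])
k=(W[:,2]>79)&(W[:,2]<95); T=W[k]; print(k.sum(),T.mean(0),T[:,2].std())
r=cv2.minAreaRect(T[:,:2].astype(np.float32)); print(r); 
# block top
P=[(u,v) for v in range(125,230) for u in range(285,360)]
W=np.array([pt(s,u,v) for u,v in P]);k=(W[:,2]>24)&(W[:,2]<36);print(k.sum(),cv2.minAreaRect(W[k][:,:2].astype(np.float32)))
E
```

```text
532 [481.20632593 202.48265928  85.97809599] 1.3192983287134452
((482.4374084472656, 203.27914428710938), (42.096595764160156, 14.304499626159668), 32.336448669433594)
3647 ((483.232177734375, 203.62840270996094), (100.45561218261719, 64.12249755859375), 30.636899948120117)
```

View pics/w1c.png

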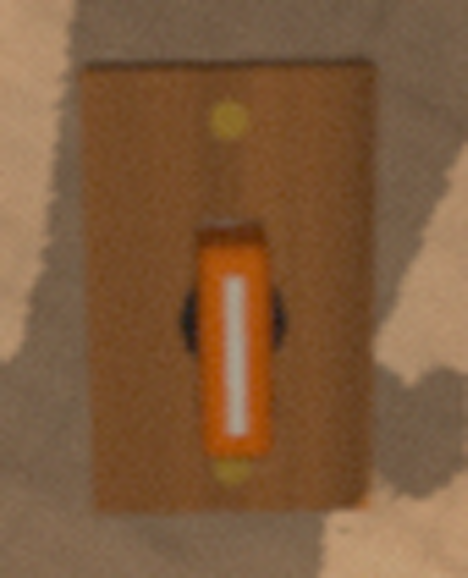

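Emit:
drive_tool --series '[{"linear": [0.01,0.04,-0.1],"spin": 0.02,"claw": 0},{"linear": [0.01,0.04,-0.2],"spin": 0.02,"claw": 0},{"linear": [0.01,0.04,-0.3],"spin": 0.02,"claw": 0},{"linear": [0.01,0.04,-0.3],"spin": 0.02,"claw": 0},{"linear": [0.01,0.04,-0.3],"spin": 0.02,"claw": 0}]'

```text
clock: 3.12
ee_pos: [480.5, 200.6, 185.0]
tcp_rot: [-0.002, -0.27, 0.963, -0.0]
wrist_force: [-0.7, 0.4, 1.0]
finger_gap: 1.0
grasp_force: 0.0
```

```bash
cat >> h.py <<'E'
def nutfit(s,zlo,zhi,c,rad=45):
    # top points in z band near c
    v,u=np.nonzero(s['depth']>0); K=np.array(s['camera_matrix'])
    xd=np.stack([(u-K[0,2])/K[0,0],(v-K[1,2])/K[1,1]],1);x=xd.copy()
    for _ in range(20): x=xd/(1+float(s['k1'])*(x**2).sum(1,keepdims=True))
    W=np.array(s['origin'])+(np.c_[x,np.ones(len(x))]@att(s).T)*s['depth'][v,u][:,None]
    k=(W[:,2]>zlo)&(W[:,2]<zhi)&(np.hypot(*(W[:,:2]-c).T)<rad)
    return W[k],u[k],v[k],x[k]
E
python3 - <<'E'
from h import *
o=bot.observe(); s=shot('wrist','w2.png'); 
print(o['ee_pos'],o['joint_vel'],2*np.arctan2(o['tcp_rot'][2],o['tcp_rot'][1])-np.pi, s['origin'])
W,u,v,_=nutfit(s,80,93,(482,203),35); print(len(W),W[:,2].mean(),cv2.minAreaRect(W[:,:2].astype(np.float32)),u.min(),u.max(),v.min(),v.max())
W,u,v,_=nutfit(s,25,35,(482,203),70); print(len(W),W[:,2].mean(),cv2.minAreaRect(W[:,:2].astype(np.float32)))
E
```

```text
[480.46334373 200.60341759 185.02576527] [-0.00300699 -0.0160494   0.04286866  0.00501249  0.00235955 -0.0033463 ] 0.5461051136452748 [425.34039137 166.64447717 328.35738205]
724 86.04904646668535 ((481.76336669921875, 202.98110961914062), (40.72433090209961, 13.438655853271484), 31.085205078125) 311 326 175 220
4700 30.5138394670422 ((483.27276611328125, 203.7362060546875), (100.55712127685547, 64.07809448242188), 30.59010887145996)
```

Emit:
drive_tool --series '[{"linear": [0.013,0.018,-0.2],"spin": 0,"claw": 0},{"linear": [0.013,0.018,-0.42],"spin": 0,"claw": 0},{"linear": [0.013,0.018,-0.63],"spin": 0,"claw": 0},{"linear": [0.013,0.018,-0.827],"spin": 0,"claw": 0},{"linear": [0.013,0.018,-0.827],"spin": 0,"claw": 0}]' --newtons 60

```text
clock: 3.58
ee_pos: [479.0, 202.2, 56.6]
tcp_rot: [-0.005, -0.27, 0.963, -0.0]
wrist_force: [-1.9, -0.4, -1.0]
finger_gap: 1.005
grasp_force: 0.0
```

Emit:
drive_tool --series '[{"linear": [0,0,0],"spin": 0,"claw": 0.4},{"linear": [0,0,0],"spin": 0,"claw": 0.6},{"linear": [0,0,0],"spin": 0,"claw": 0.7},{"linear": [0,0,0],"spin": 0,"claw": 0.75},{"linear": [0,0,0],"spin": 0,"claw": 0.75}]'

```text
clock: 4.0
ee_pos: [485.2, 204.1, 64.6]
tcp_rot: [0.002, -0.27, 0.963, -0.0]
wrist_force: [-0.7, -0.6, 0.5]
finger_gap: 0.302
grasp_force: 0.0
```

Emit:
drive_tool --series '[{"linear": [0,0,0],"spin": 0,"claw": 0.75},{"linear": [0,0,0],"spin": 0,"claw": 0.75},{"linear": [0,0,0],"spin": 0,"claw": 0.75}]'

```text
clock: 4.25
ee_pos: [483.7, 203.7, 62.6]
tcp_rot: [0.0, -0.27, 0.963, -0.0]
wrist_force: [-0.3, -0.1, 0.4]
finger_gap: 0.25
grasp_force: 0.0
```

```bash
python3 - <<'E'
from h import *
s=shot('wrist','w3.png');o=bot.observe(); print(o['ee_pos'],o['joint_vel'],o['finger_gap'])
E
```

```text
[483.54527195 203.66863176  62.41389649] [-0.00130215  0.00262494 -0.00513173 -0.00058052 -0.00019581 -0.00057632] 0.2486031230426387
```

View pics/w3.png

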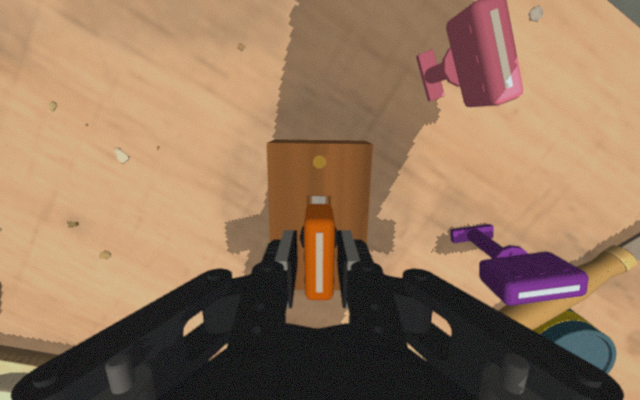

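The bar is centred between the pads, tip 4 mm above the flange. I'll lower slightly and close.

Emit:
drive_tool --series '[{"linear": [0,0,-0.007],"spin": 0,"claw": 0.75},{"linear": [0,0,-0.014],"spin": 0,"claw": 0.75},{"linear": [0,0,-0.014],"spin": 0,"claw": 0.82},{"linear": [0,0,-0.014],"spin": 0,"claw": 0.9},{"linear": [0,0,-0.014],"spin": 0,"claw": 1}]' --newtons 60

```text
clock: 4.72
ee_pos: [483.4, 203.6, 60.0]
tcp_rot: [-0.0, -0.27, 0.963, 0.0]
wrist_force: [-0.4, 0.2, -1.1]
finger_gap: 0.152
grasp_force: 59.8
```

Emit:
drive_tool --series '[{"linear": [0,0,0],"spin": 0,"claw": 1},{"linear": [0,0,0],"spin": 0,"claw": 1},{"linear": [0,0,0],"spin": 0,"claw": 1},{"linear": [0,0,0],"spin": 0,"claw": 1}]'

```text
clock: 5.05
ee_pos: [483.4, 203.7, 60.1]
tcp_rot: [-0.0, -0.27, 0.963, 0.0]
wrist_force: [-0.5, -0.5, -0.4]
finger_gap: 0.148
grasp_force: 59.8
```

Emit:
drive_tool --series '[{"linear": [0,0,0.04],"spin": 0,"claw": 1},{"linear": [0,0,0.1],"spin": 0,"claw": 1},{"linear": [0,0,0.17],"spin": 0,"claw": 1},{"linear": [0,0,0.24],"spin": 0,"claw": 1},{"linear": [0,0,0.3],"spin": 0,"claw": 1}]'

```text
clock: 5.47
ee_pos: [484.3, 203.9, 107.4]
tcp_rot: [0.001, -0.27, 0.963, -0.0]
wrist_force: [0.7, 1.1, -0.6]
finger_gap: 0.149
grasp_force: 59.8
```

Emit:
drive_tool --series '[{"linear": [0,0,0.1],"spin": 0,"claw": 1},{"linear": [0,0,0.2],"spin": 0,"claw": 1},{"linear": [0,0,0.3],"spin": 0,"claw": 1},{"linear": [0,0,0.37],"spin": 0,"claw": 1},{"linear": [0,0,0.4],"spin": 0,"claw": 1}]'

```text
clock: 5.88
ee_pos: [484.9, 204.0, 168.3]
tcp_rot: [0.002, -0.27, 0.963, -0.0]
wrist_force: [0.5, 0.2, -1.6]
finger_gap: 0.149
grasp_force: 59.8
```

Emit:
drive_tool --series '[{"linear": [0.01,-0.05,0],"spin": -0.01,"claw": 1},{"linear": [0.03,-0.15,0],"spin": -0.03,"claw": 1},{"linear": [0.05,-0.3,0],"spin": -0.05,"claw": 1},{"linear": [0.07,-0.45,0],"spin": -0.08,"claw": 1},{"linear": [0.1,-0.6,0],"spin": -0.11,"claw": 1}]'

```text
clock: 6.3
ee_pos: [497.7, 112.4, 164.0]
tcp_rot: [-0.001, -0.185, 0.983, -0.0]
wrist_force: [0.0, -0.6, -1.1]
finger_gap: 0.153
grasp_force: 59.8
```

Emit:
drive_tool --series '[{"linear": [0.02,-0.18,0],"spin": -0.025,"claw": 1},{"linear": [0.04,-0.36,0],"spin": -0.05,"claw": 1},{"linear": [0.06,-0.54,0],"spin": -0.08,"claw": 1},{"linear": [0.08,-0.72,0],"spin": -0.11,"claw": 1},{"linear": [0.1,-0.88,0],"spin": -0.13,"claw": 1}]'

```text
clock: 6.72
ee_pos: [512.7, -20.5, 164.0]
tcp_rot: [-0.001, -0.083, 0.997, -0.0]
wrist_force: [0.0, -0.2, -1.0]
finger_gap: 0.153
grasp_force: 59.8
```

Emit:
drive_tool --series '[{"linear": [0.02,-0.18,0],"spin": -0.02,"claw": 1},{"linear": [0.04,-0.36,0],"spin": -0.04,"claw": 1},{"linear": [0.06,-0.54,0],"spin": -0.05,"claw": 1},{"linear": [0.07,-0.68,0],"spin": -0.06,"claw": 1},{"linear": [0.08,-0.78,0],"spin": -0.07,"claw": 1}]'

```text
clock: 7.13
ee_pos: [524.5, -137.9, 163.8]
tcp_rot: [-0.001, -0.028, 1.0, -0.0]
wrist_force: [0.4, -0.5, -0.2]
finger_gap: 0.156
grasp_force: 59.8
```

Emit:
drive_tool --series '[{"linear": [0.01,-0.06,0],"spin": 0,"claw": 1},{"linear": [0.013,-0.1,0],"spin": 0,"claw": 1},{"linear": [0.013,-0.1,0],"spin": 0,"claw": 1},{"linear": [0.013,-0.1,0],"spin": 0,"claw": 1},{"linear": [0.013,-0.1,0],"spin": 0,"claw": 1}]'

```text
clock: 7.55
ee_pos: [527.3, -149.4, 165.0]
tcp_rot: [-0.0, -0.03, 1.0, 0.0]
wrist_force: [0.2, 0.1, -0.2]
finger_gap: 0.153
grasp_force: 59.8
```

Emit:
drive_tool --series '[{"linear": [0,-0.157,0],"spin": 0,"claw": 1},{"linear": [0,-0.29,0],"spin": 0,"claw": 1},{"linear": [0,-0.29,0],"spin": 0,"claw": 1},{"linear": [0,-0.29,0],"spin": 0,"claw": 1},{"linear": [0,-0.29,0],"spin": 0,"claw": 1}]'

```text
clock: 7.97
ee_pos: [527.4, -192.8, 165.2]
tcp_rot: [-0.0, -0.03, 1.0, 0.0]
wrist_force: [-0.4, -0.3, -0.4]
finger_gap: 0.152
grasp_force: 59.8
```

```bash
python3 - <<'E'
from h import *
o=bot.observe(); s=shot('wrist','w4.png'); t=shot('top','t4.png')
print(o['clock'],o['ee_pos'],o['wrist_force'],o['joint_vel'].round(3),2*np.arctan2(o['tcp_rot'][2],o['tcp_rot'][1])-np.pi, s['origin'],o['finger_gap'],o['qpos'])
W,u,v,x=nutfit(s,54,66,(528,-194),105); print(len(W),W[:,2].mean(),cv2.minAreaRect(W[:,:2].astype(np.float32)))
E
```

```text
7.9667 [ 527.42906646 -192.79401788  165.21460158] [-0.39537053 -0.29309683 -0.42605833] [ 0.009 -0.003 -0.003  0.001 -0.002 -0.002] 0.06038204360442334 [ 462.28239502 -196.3688643   308.30301826] 0.1517222046558262 [-4.70248113e-01  1.38301022e-01  6.47741285e-02  1.49772061e+00
  6.80913456e-04 -5.30630310e-01]
9938 60.504030084260044 ((518.7584228515625, -196.36712646484375), (130.0600128173828, 76.26918029785156), 3.4760632514953613)
```

View pics/w4.png

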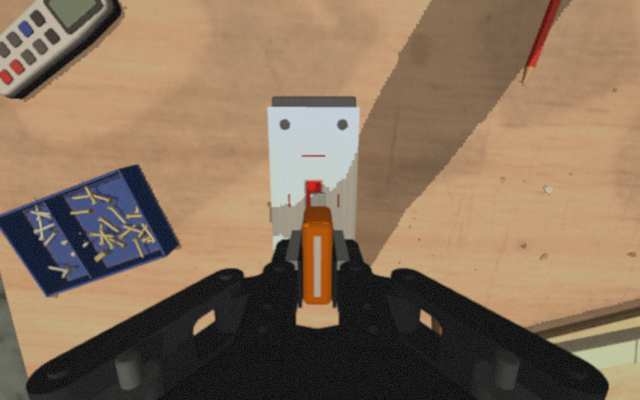

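The wrist view shows the nut held over the receiver. The red side marks at (289,200) and (339,200) and the front end of the slot near (314,180) are visible. I'll enlarge that and compute positions.

```bash
python3 - <<'E'
from h import *
s=load('w4.png'); c=s['color']
cv2.imwrite('pics/w4c.png',cv2.resize(c[140:240,262:366],None,fx=6,fy=6,interpolation=cv2.INTER_CUBIC))
h=cv2.cvtColor(c,cv2.COLOR_BGR2HSV)
m=(((h[...,0]<8)|(h[...,0]>172))&(h[...,1]>90)).astype(np.uint8); m[:140]=0;m[240:]=0;m[:,:262]=0;m[:,366:]=0
n,l,st,ce=cv2.connectedComponentsWithStats(m)
for i in range(1,n):
    if st[i][4]>4: print(st[i],ce[i].round(1),at_z(s,*ce[i],60).round(1))
W,u,v,x=nutfit(s,54,66,(528,-194),125); 
R_=np.array([[np.cos(.0605),np.sin(.0605)],[-np.sin(.0605),np.cos(.0605)]])
L=W[:,:2]@R_.T; print(np.percentile(L[:,0],[0,.5,1]),np.percentile(L[:,1],[0,.5,50,99.5,100]), 'tcp',R_@[527.43,-192.8])
# nut pieces: knob top and angle
W,u,v,x=nutfit(s,186,200,(527,-193),35);print(W[:,2].mean(),cv2.minAreaRect(W[:,:2].astype(np.float32)))
t=load('t4.png')
E
```

```text
[303 155  21   2  26] [313.7 155.2] [ 493.4 -197.1   60. ]
[306 181  16  27 257] [312.  189.9] [ 524.2 -196.8   60. ]
[338 195   1  12  12] [338.  200.5] [ 532.5 -173.    60. ]
[440.90418377 440.95342011 441.71151636] [-265.51054848 -265.03768427 -229.46985734 -189.65490204 -189.2430006 ] tcp [ 514.80774603 -224.33731194]
191.73742141733132 ((526.1856689453125, -192.56646728515625), (37.33372116088867, 35.46895217895508), 45.48701095581055)
```

View pics/w4c.png

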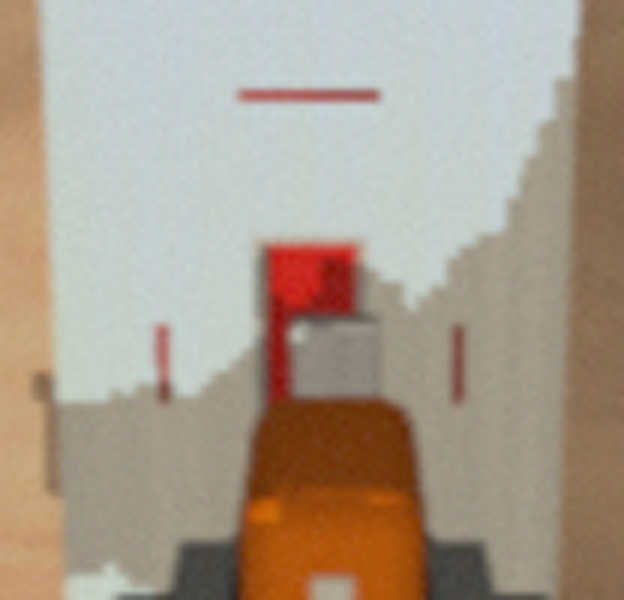

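```bash
python3 - <<'E'
from h import *
s=load('w4.png'); f=lambda u,v,z: at_z(s,u,v,z).round(1)
print('marks',f(338,200.5,60),f(288.8,200.2,60),'slot end',f(313.6,180.3,60))
for z in (111,113.5,119): print(z,f(317.4,192.7,z),f(310,192.7,z),f(325,192.7,z))
h=cv2.cvtColor(s['color'],cv2.COLOR_BGR2HSV); m=((h[...,0]<20)&(h[...,1]>150)&(h[...,2]>60)).astype(np.uint8); m[:205]=0;m[310:]=0;m[:,:295]=0;m[:,340:]=0
W,u,v,x=nutfit(s,184,197,(527,-193),30);k=m[v,u]>0;W=W[k];print(k.sum(),W.mean(0),cv2.minAreaRect(W[:,:2].astype(np.float32)),v[k].min(),v[k].max())
E
```

```text
marks [ 532.5 -173.    60. ] [ 534.9 -217.    60. ] slot end [ 515.4 -195.9   60. ]
111 [ 513.3 -192.8  111. ] [ 513.6 -198.   111. ] [ 512.9 -187.4  111. ]
113.5 [ 512.6 -192.8  113.5] [ 512.9 -198.   113.5] [ 512.3 -187.5  113.5]
119 [ 511.2 -192.9  119. ] [ 511.5 -197.9  119. ] [ 510.9 -187.8  119. ]
2096 [ 523.22886346 -192.61994566  191.21254929] ((525.86669921875, -192.80587768554688), (41.326904296875, 14.046503067016602), 2.165471315383911) 217 303
```

Emit:
drive_tool --series '[{"linear": [0.02,-0.008,-0.07],"spin": 0,"claw": 1},{"linear": [0.042,-0.0165,-0.14],"spin": 0,"claw": 1},{"linear": [0.042,-0.0165,-0.21],"spin": 0,"claw": 1},{"linear": [0.042,-0.0165,-0.273],"spin": 0,"claw": 1},{"linear": [0.042,-0.0165,-0.273],"spin": 0,"claw": 1}]'

```text
clock: 8.48
ee_pos: [531.6, -195.1, 120.1]
tcp_rot: [-0.003, -0.03, 1.0, 0.002]
wrist_force: [-0.2, -0.3, -1.6]
finger_gap: 0.149
grasp_force: 59.8
```

Emit:
drive_tool --series '[{"linear": [0,0,0],"spin": 0,"claw": 1},{"linear": [0,0,0],"spin": 0,"claw": 1},{"linear": [0,0,0],"spin": 0,"claw": 1},{"linear": [0,0,0],"spin": 0,"claw": 1}]'

```text
clock: 8.82
ee_pos: [534.2, -196.6, 125.1]
tcp_rot: [0.001, -0.03, 1.0, -0.0]
wrist_force: [0.5, 0.5, -0.1]
finger_gap: 0.151
grasp_force: 59.8
```

```bash
python3 - <<'E'
from h import *
o=bot.observe(); s=shot('wrist','w5.png'); print(o['clock'],o['ee_pos'],o['wrist_force'])
cv2.imwrite('pics/w5c.png',cv2.resize(s['color'][130:280,240:400],None,fx=5,fy=4,interpolation=cv2.INTER_CUBIC))
E
```

```text
8.8167 [ 534.22924299 -196.62024788  125.0977889 ] [ 0.49284248  0.48074507 -0.10404521]
```

View pics/w5c.png

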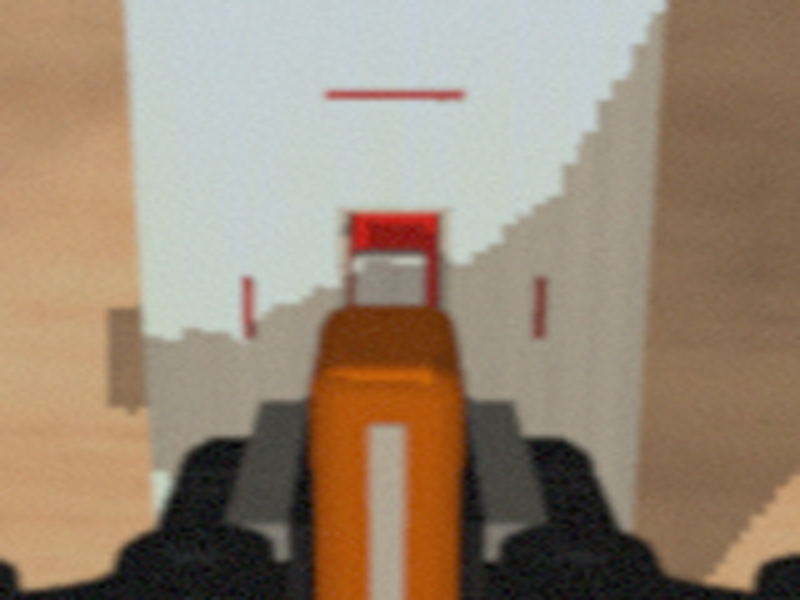

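The nut is now 10 mm above the slot and looks centred: head at crop 355–428, slot 343–446.

```bash
python3 - <<'E'
from h import *
s=load('w5.png'); g=lambda U,V,z: at_z(s,240+(U+.5)/5-.5,130+(V+.5)/4-.5,z).round(1)
print('slot front',g(343,213,60),g(443,213,60),'marks',g(248,307,60),g(540,307,60))
for z in (71,73.5,79): print(z,g(357,257,z),g(427,257,z))
h=cv2.cvtColor(s['color'],cv2.COLOR_BGR2HSV); m=((h[...,0]<20)&(h[...,1]>150)&(h[...,2]>60)).astype(np.uint8); m[:205]=0;m[310:]=0;m[:,:295]=0;m[:,340:]=0
W,u,v,x=nutfit(s,145,156,(534,-196),30);k=m[v,u]>0;W=W[k];print(W[:,2].mean(),cv2.minAreaRect(W[:,:2].astype(np.float32)))
W,u,v,_=nutfit(s,54,66,(528,-194),125);k=W[:,0]<520;print(cv2.minAreaRect(W[k][:,:2].astype(np.float32)))
E
```

```text
slot front [ 515.9 -203.7   60. ] [ 515. -189.   60.] marks [ 534.9 -217.1   60. ] [ 532.3 -173.1   60. ]
71 [ 521.2 -201.1   71. ] [ 520.6 -191.3   71. ]
73.5 [ 520.6 -201.1   73.5] [ 520.  -191.4   73.5]
79 [ 519.1 -201.1   79. ] [ 518.5 -191.6   79. ]
151.15203924443026 ((532.52294921875, -196.447998046875), (41.25630187988281, 14.657540321350098), 0.9586063623428345)
((488.00360107421875, -198.07449340820312), (68.25736999511719, 76.42359161376953), 3.373425006866455)
```

Emit:
drive_tool --series '[{"linear": [-0.003,0.005,-0.013],"spin": 0,"claw": 1},{"linear": [-0.003,0.005,-0.03],"spin": 0,"claw": 1},{"linear": [-0.003,0.005,-0.047],"spin": 0,"claw": 1},{"linear": [-0.003,0.005,-0.064],"spin": 0,"claw": 1},{"linear": [-0.003,0.005,-0.08],"spin": 0,"claw": 1}]'

```text
clock: 9.28
ee_pos: [533.1, -195.5, 111.7]
tcp_rot: [-0.0, -0.03, 1.0, 0.0]
wrist_force: [0.1, -0.0, -0.3]
finger_gap: 0.152
grasp_force: 59.8
```

Emit:
drive_tool --series '[{"linear": [0,0,-0.01],"spin": 0,"claw": 1},{"linear": [0,0,-0.02],"spin": 0,"claw": 1},{"linear": [0,0,-0.03],"spin": 0,"claw": 1},{"linear": [0,0,-0.04],"spin": 0,"claw": 1},{"linear": [0,0,-0.04],"spin": 0,"claw": 1}]'

```text
clock: 9.7
ee_pos: [533.1, -195.5, 105.8]
tcp_rot: [-0.0, -0.03, 1.0, 0.0]
wrist_force: [-0.1, -0.2, -1.2]
finger_gap: 0.151
grasp_force: 59.8
```

In the slot. I'll keep descending slowly until the pad is felt.

Emit:
drive_tool --series '[{"linear": [0,0,-0.012],"spin": 0,"claw": 1},{"linear": [0,0,-0.024],"spin": 0,"claw": 1},{"linear": [0,0,-0.036],"spin": 0,"claw": 1},{"linear": [0,0,-0.048],"spin": 0,"claw": 1},{"linear": [0,0,-0.06],"spin": 0,"claw": 1}]'

```text
clock: 10.12
ee_pos: [533.3, -195.6, 97.0]
tcp_rot: [-0.0, -0.03, 1.0, 0.0]
wrist_force: [-0.2, -1.3, -0.7]
finger_gap: 0.151
grasp_force: 59.8
```

Emit:
drive_tool --series '[{"linear": [0,0,-0.004],"spin": 0,"claw": 1},{"linear": [0,0,-0.008],"spin": 0,"claw": 1},{"linear": [0,0,-0.012],"spin": 0,"claw": 1},{"linear": [0,0,-0.016],"spin": 0,"claw": 1},{"linear": [0,0,-0.02],"spin": 0,"claw": 1}]'

```text
clock: 10.53
ee_pos: [533.4, -195.6, 94.3]
tcp_rot: [0.0, -0.03, 1.0, -0.0]
wrist_force: [-0.1, 0.3, -1.1]
finger_gap: 0.15
grasp_force: 59.8
```

Emit:
drive_tool --series '[{"linear": [0,0,-0.004],"spin": 0,"claw": 1},{"linear": [0,0,-0.008],"spin": 0,"claw": 1},{"linear": [0,0,-0.012],"spin": 0,"claw": 1},{"linear": [0,0,-0.016],"spin": 0,"claw": 1},{"linear": [0,0,-0.016],"spin": 0,"claw": 1}]'

```text
clock: 10.95
ee_pos: [533.2, -195.5, 91.6]
tcp_rot: [-0.0, -0.03, 1.0, 0.0]
wrist_force: [-0.4, 0.4, -1.1]
finger_gap: 0.151
grasp_force: 59.8
```

Emit:
drive_tool --series '[{"linear": [0,0,-0.004],"spin": 0,"claw": 1},{"linear": [0,0,-0.008],"spin": 0,"claw": 1},{"linear": [0,0,-0.012],"spin": 0,"claw": 1},{"linear": [0,0,-0.016],"spin": 0,"claw": 1},{"linear": [0,0,-0.016],"spin": 0,"claw": 1}]'

```text
clock: 11.37
ee_pos: [533.2, -195.5, 89.2]
tcp_rot: [-0.0, -0.03, 1.0, 0.0]
wrist_force: [0.6, -0.0, -0.6]
finger_gap: 0.152
grasp_force: 59.8
```

Emit:
drive_tool --series '[{"linear": [0,0,-0.004],"spin": 0,"claw": 1},{"linear": [0,0,-0.008],"spin": 0,"claw": 1},{"linear": [0,0,-0.012],"spin": 0,"claw": 1},{"linear": [0,0,-0.016],"spin": 0,"claw": 1},{"linear": [0,0,-0.016],"spin": 0,"claw": 1}]'

```text
clock: 11.78
ee_pos: [533.2, -195.5, 86.8]
tcp_rot: [-0.0, -0.03, 1.0, 0.0]
wrist_force: [-0.9, -0.0, -0.5]
finger_gap: 0.152
grasp_force: 59.8
```

Emit:
drive_tool --series '[{"linear": [0,0,-0.004],"spin": 0,"claw": 1},{"linear": [0,0,-0.008],"spin": 0,"claw": 1},{"linear": [0,0,-0.012],"spin": 0,"claw": 1},{"linear": [0,0,-0.016],"spin": 0,"claw": 1},{"linear": [0,0,-0.016],"spin": 0,"claw": 1}]'

```text
clock: 12.2
ee_pos: [533.2, -195.5, 84.4]
tcp_rot: [-0.0, -0.03, 1.0, 0.0]
wrist_force: [0.1, -1.1, -0.5]
finger_gap: 0.154
grasp_force: 59.8
```

Emit:
drive_tool --series '[{"linear": [0,0,-0.004],"spin": 0,"claw": 1},{"linear": [0,0,-0.008],"spin": 0,"claw": 1},{"linear": [0,0,-0.012],"spin": 0,"claw": 1},{"linear": [0,0,-0.016],"spin": 0,"claw": 1},{"linear": [0,0,-0.016],"spin": 0,"claw": 1}]'

```text
clock: 12.62
ee_pos: [533.3, -195.6, 82.3]
tcp_rot: [0.0, -0.03, 1.0, -0.0]
wrist_force: [-0.6, -0.1, 0.7]
finger_gap: 0.152
grasp_force: 59.9
```

Emit:
drive_tool --series '[{"linear": [0,0,-0.003],"spin": 0,"claw": 1},{"linear": [0,0,-0.006],"spin": 0,"claw": 1},{"linear": [0,0,-0.009],"spin": 0,"claw": 1},{"linear": [0,0,-0.012],"spin": 0,"claw": 1},{"linear": [0,0,-0.012],"spin": 0,"claw": 1}]'

```text
clock: 13.03
ee_pos: [533.4, -195.6, 80.8]
tcp_rot: [0.0, -0.03, 1.0, -0.0]
wrist_force: [-1.0, 1.2, 3.0]
finger_gap: 0.148
grasp_force: 60.3
```

Pad contact is at TCP ≈ 82, and the force is rising. I'll press on in small steps.

Emit:
drive_tool --series '[{"linear": [0,0,-0.004],"spin": 0,"claw": 1},{"linear": [0,0,-0.008],"spin": 0,"claw": 1},{"linear": [0,0,-0.012],"spin": 0,"claw": 1},{"linear": [0,0,-0.016],"spin": 0,"claw": 1},{"linear": [0,0,-0.016],"spin": 0,"claw": 1}]'

```text
clock: 13.45
ee_pos: [533.4, -195.6, 78.8]
tcp_rot: [0.0, -0.03, 1.0, -0.0]
wrist_force: [-1.3, 1.1, 6.6]
finger_gap: 0.152
grasp_force: 60.8
```

Emit:
drive_tool --series '[{"linear": [0,0,-0.002],"spin": 0,"claw": 1},{"linear": [0,0,-0.004],"spin": 0,"claw": 1},{"linear": [0,0,-0.004],"spin": 0,"claw": 1},{"linear": [0,0,-0.004],"spin": 0,"claw": 1}]'

```text
clock: 13.78
ee_pos: [533.5, -195.6, 78.5]
tcp_rot: [0.0, -0.03, 1.0, -0.0]
wrist_force: [-2.7, 1.1, 7.2]
finger_gap: 0.153
grasp_force: 60.9
```

Emit:
drive_tool --series '[{"linear": [0,0,-0.004],"spin": 0,"claw": 1},{"linear": [0,0,-0.008],"spin": 0,"claw": 1},{"linear": [0,0,-0.012],"spin": 0,"claw": 1},{"linear": [0,0,-0.015],"spin": 0,"claw": 1},{"linear": [0,0,-0.015],"spin": 0,"claw": 1}]'

```text
clock: 14.2
ee_pos: [533.5, -195.6, 76.9]
tcp_rot: [0.001, -0.03, 1.0, -0.0]
wrist_force: [-3.1, 1.7, 9.8]
finger_gap: 0.155
grasp_force: 61.3
```

Emit:
drive_tool --series '[{"linear": [0,0,0],"spin": 0,"claw": 1},{"linear": [0,0,0],"spin": 0,"claw": 1},{"linear": [0,0,0],"spin": 0,"claw": 1}]'

```text
clock: 14.45
ee_pos: [533.5, -195.6, 77.0]
tcp_rot: [0.001, -0.03, 1.0, -0.0]
wrist_force: [-3.3, 1.4, 9.7]
finger_gap: 0.153
grasp_force: 61.3
```

Emit:
drive_tool --series '[{"linear": [-0.003,0.001,-0.003],"spin": 0,"claw": 1},{"linear": [-0.005,0.002,-0.006],"spin": 0,"claw": 1},{"linear": [-0.005,0.002,-0.006],"spin": 0,"claw": 1},{"linear": [-0.005,0.002,-0.006],"spin": 0,"claw": 1}]'

```text
clock: 14.78
ee_pos: [533.4, -195.6, 76.6]
tcp_rot: [0.001, -0.03, 1.0, -0.001]
wrist_force: [-2.7, 2.3, 10.3]
finger_gap: 0.148
grasp_force: 61.3
```

Emit:
drive_tool --series '[{"linear": [0,0,-0.003],"spin": -0.02,"claw": 1},{"linear": [0,0,-0.003],"spin": -0.06,"claw": 1},{"linear": [0,0,-0.003],"spin": -0.1,"claw": 1},{"linear": [0,0,-0.003],"spin": -0.14,"claw": 1},{"linear": [0,0,-0.003],"spin": -0.18,"claw": 1}]'

```text
clock: 15.2
ee_pos: [534.8, -196.7, 76.9]
tcp_rot: [0.003, 0.113, 0.994, -0.001]
wrist_force: [-0.8, 0.1, 9.1]
finger_gap: 0.155
grasp_force: 61.4
```

```bash
python3 - <<'E'
from h import *
o=bot.observe(); print(o['ft_torque'],o['wrist_force'],o['grasp_force'],o['tcp_rot'],o['qpos'])
E
```

```text
[-0.02899439  0.21060352  0.03309174] [-0.77660704  0.13237684  9.06896578] 61.40246272087097 [ 0.00302844  0.11292996  0.99359734 -0.0014082 ] [-4.69759028e-01  1.77940434e-01 -6.72558227e-02  1.31894105e+00
 -5.24906860e-04 -2.43416739e-01]
```

Emit:
drive_tool --series '[{"linear": [0,0,-0.003],"spin": -0.04,"claw": 1},{"linear": [0,0,-0.006],"spin": -0.08,"claw": 1},{"linear": [0,0,-0.006],"spin": -0.12,"claw": 1},{"linear": [0,0,-0.006],"spin": -0.16,"claw": 1},{"linear": [0,0,-0.006],"spin": -0.2,"claw": 1}]'

```text
clock: 15.62
ee_pos: [535.2, -197.0, 76.4]
tcp_rot: [0.004, 0.267, 0.964, -0.001]
wrist_force: [0.3, -0.4, 10.1]
finger_gap: 0.146
grasp_force: 61.5
```

```bash
python3 - <<'E'
from h import *
o=bot.observe(); print(o['ft_torque'],o['wrist_force'],o['grasp_force'],o['tcp_rot'])
E
```

```text
[-0.08470231  0.16826729 -0.00066932] [ 0.33624647 -0.36394306 10.05046312] 61.50505185127258 [ 0.00371115  0.2670394   0.96367775 -0.00117543]
```

Emit:
drive_tool --series '[{"linear": [-0.002,0.002,-0.002],"spin": -0.04,"claw": 1},{"linear": [-0.004,0.004,-0.004],"spin": -0.08,"claw": 1},{"linear": [-0.006,0.006,-0.004],"spin": -0.13,"claw": 1},{"linear": [-0.008,0.008,-0.004],"spin": -0.18,"claw": 1},{"linear": [-0.008,0.008,-0.004],"spin": -0.23,"claw": 1}]'

```text
clock: 16.03
ee_pos: [534.4, -196.1, 76.2]
tcp_rot: [0.004, 0.436, 0.9, -0.001]
wrist_force: [0.2, -0.4, 11.3]
finger_gap: 0.15
grasp_force: 61.6
```

```bash
python3 - <<'E'
from h import *
o=bot.observe(); print(o['ft_torque'],o['wrist_force'],o['grasp_force'],o['tcp_rot'])
E
```

```text
[-0.11378452  0.15249522  0.02951239] [ 0.20156256 -0.39867664 11.28465249] 61.55465126037598 [ 4.46385328e-03  4.36205080e-01  8.99836034e-01 -5.60645425e-04]
```

Emit:
drive_tool --series '[{"linear": [-0.002,0.002,0],"spin": -0.05,"claw": 1},{"linear": [-0.004,0.004,0],"spin": -0.1,"claw": 1},{"linear": [-0.004,0.004,0],"spin": -0.15,"claw": 1},{"linear": [-0.004,0.004,0],"spin": -0.2,"claw": 1},{"linear": [-0.004,0.004,0],"spin": -0.24,"claw": 1}]'

```text
clock: 16.45
ee_pos: [533.6, -195.5, 76.1]
tcp_rot: [0.004, 0.597, 0.802, 0.0]
wrist_force: [-0.2, -1.4, 11.4]
finger_gap: 0.148
grasp_force: 61.6
```

Emit:
drive_tool --series '[{"linear": [0,0,0],"spin": -0.04,"claw": 1},{"linear": [0,0,0],"spin": -0.08,"claw": 1},{"linear": [0,0,0],"spin": -0.12,"claw": 1},{"linear": [0,0,0],"spin": -0.15,"claw": 1},{"linear": [0,0,0],"spin": -0.15,"claw": 1}]'

```text
clock: 16.87
ee_pos: [533.6, -195.5, 76.1]
tcp_rot: [0.004, 0.686, 0.727, 0.001]
wrist_force: [0.3, -0.7, 12.3]
finger_gap: 0.152
grasp_force: 61.6
```

```bash
python3 - <<'E'
from h import *
s=shot('wrist','w6.png');o=bot.observe(); print(o['ft_torque'],o['wrist_force'],o['grasp_force'],2*np.arctan2(o['tcp_rot'][2],o['tcp_rot'][1])-np.pi)
E
```

```text
[-0.12233237  0.15674173  0.00228369] [-1.20265019 -0.89948743 11.89803729] 61.57790780067444 -1.5120082999431026
```

View pics/w6.png

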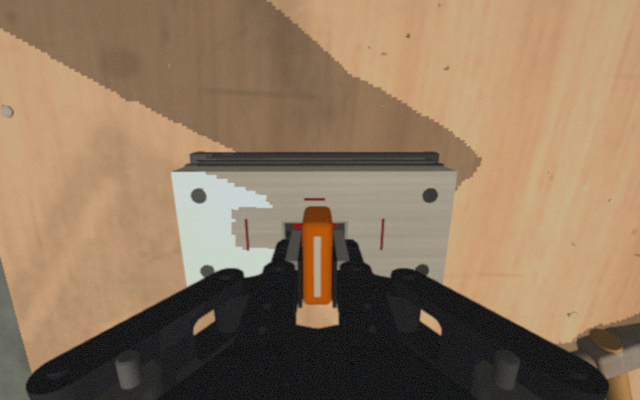

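The bar is now crosswise to the slot (yaw −1.512) and torque-free. I'll ease it up.

Emit:
drive_tool --series '[{"linear": [0,0,0.004],"spin": 0,"claw": 1},{"linear": [0,0,0.008],"spin": 0,"claw": 1},{"linear": [0,0,0.012],"spin": 0,"claw": 1},{"linear": [0,0,0.016],"spin": 0,"claw": 1},{"linear": [0,0,0.02],"spin": 0,"claw": 1}]'

```text
clock: 17.33
ee_pos: [533.5, -195.4, 78.1]
tcp_rot: [0.004, 0.686, 0.728, 0.001]
wrist_force: [1.4, -0.9, 6.2]
finger_gap: 0.155
grasp_force: 60.9
```

Emit:
drive_tool --series '[{"linear": [0,0,0.003],"spin": 0,"claw": 1},{"linear": [0,0,0.006],"spin": 0,"claw": 1},{"linear": [0,0,0.01],"spin": 0,"claw": 1},{"linear": [0,0,0.01],"spin": 0,"claw": 1},{"linear": [0,0,0.01],"spin": 0,"claw": 1}]'

```text
clock: 17.75
ee_pos: [533.5, -195.4, 79.1]
tcp_rot: [0.004, 0.686, 0.728, 0.001]
wrist_force: [1.1, -2.3, 6.2]
finger_gap: 0.153
grasp_force: 60.7
```

Emit:
drive_tool --series '[{"linear": [0,0,0.003],"spin": 0,"claw": 1},{"linear": [0,0,0.006],"spin": 0,"claw": 1},{"linear": [0,0,0.009],"spin": 0,"claw": 1},{"linear": [0,0,0.009],"spin": 0,"claw": 1}]'

```text
clock: 18.08
ee_pos: [533.2, -195.3, 79.7]
tcp_rot: [0.003, 0.686, 0.728, 0.001]
wrist_force: [5.4, -3.5, 3.6]
finger_gap: 0.152
grasp_force: 60.5
```

Emit:
drive_tool --series '[{"linear": [0,0,0.003],"spin": 0,"claw": 1},{"linear": [0,0,0.006],"spin": 0,"claw": 1},{"linear": [0,0,0.006],"spin": 0,"claw": 1},{"linear": [0,0,0.006],"spin": 0,"claw": 1}]'

```text
clock: 18.42
ee_pos: [532.8, -195.3, 80.1]
tcp_rot: [0.003, 0.686, 0.728, 0.0]
wrist_force: [3.9, -2.9, 3.7]
finger_gap: 0.151
grasp_force: 60.4
```

A lateral reaction (+x, −y) shows that the head is rubbing, so I'll follow it to relieve it.

Emit:
drive_tool --series '[{"linear": [0.003,-0.002,0],"spin": 0,"claw": 1},{"linear": [0.006,-0.004,0],"spin": 0,"claw": 1},{"linear": [0.008,-0.005,0],"spin": 0,"claw": 1},{"linear": [0.008,-0.005,0],"spin": 0,"claw": 1}]'

```text
clock: 18.75
ee_pos: [532.9, -195.3, 80.0]
tcp_rot: [0.002, 0.686, 0.728, -0.0]
wrist_force: [2.9, -5.0, 5.7]
finger_gap: 0.154
grasp_force: 60.8
```

Emit:
drive_tool --series '[{"linear": [0,0,0.002],"spin": 0,"claw": 1},{"linear": [0,0,0.004],"spin": 0,"claw": 1},{"linear": [0,0,0.004],"spin": 0,"claw": 1},{"linear": [0,0,0.004],"spin": 0,"claw": 1}]'

```text
clock: 19.08
ee_pos: [532.9, -195.3, 80.0]
tcp_rot: [0.002, 0.686, 0.728, -0.0]
wrist_force: [4.3, -4.0, 3.0]
finger_gap: 0.153
grasp_force: 60.4
```

Emit:
drive_tool --series '[{"linear": [0.004,-0.004,0.002],"spin": 0,"claw": 1},{"linear": [0.008,-0.008,0.004],"spin": 0,"claw": 1},{"linear": [0.008,-0.008,0.004],"spin": 0,"claw": 1},{"linear": [0.008,-0.008,0.004],"spin": 0,"claw": 1}]'

```text
clock: 19.42
ee_pos: [533.1, -195.4, 80.1]
tcp_rot: [-0.0, 0.686, 0.728, -0.0]
wrist_force: [2.5, -3.4, 3.2]
finger_gap: 0.152
grasp_force: 60.5
```

```bash
python3 - <<'E'
from h import *
o=bot.observe(); print(o['ft_torque'],o['wrist_force'],o['grasp_force'],o['tcp_rot'],o['ee_pos'])
E
```

```text
[-0.70846379 -0.69813309  0.01449556] [ 2.53775434 -3.35092537  3.17300955] 60.53818881511688 [-1.00774157e-04  6.85788815e-01  7.27800578e-01 -9.79818740e-05] [ 533.06700622 -195.44622502   80.11085664]
```

Emit:
drive_tool --series '[{"linear": [0.001,-0.001,0.003],"spin": 0,"claw": 1},{"linear": [0.003,-0.003,0.006],"spin": 0,"claw": 1},{"linear": [0.003,-0.003,0.008],"spin": 0,"claw": 1},{"linear": [0.003,-0.003,0.008],"spin": 0,"claw": 1}]'

```text
clock: 19.75
ee_pos: [533.1, -195.5, 80.8]
tcp_rot: [-0.001, 0.686, 0.728, -0.0]
wrist_force: [2.2, -2.5, -0.1]
finger_gap: 0.15
grasp_force: 60.1
```

```bash
python3 - <<'E'
from h import *
o=bot.observe(); print(o['ft_torque'],o['wrist_force'],o['tcp_rot'],o['ee_pos'])
E
```

```text
[-0.64327803 -0.55984988  0.01187193] [ 2.18538199 -2.51612366 -0.14590478] [-7.56010009e-04  6.85752349e-01  7.27834546e-01 -1.29209794e-04] [ 533.08615121 -195.51003715   80.81212005]
```

The force is about 0.5 N at TCP 80.8, which is the predicted locked height, so the lips carry the load. I'll release and check.

Emit:
drive_tool --series '[{"linear": [0,0,0],"spin": 0,"claw": 0.8},{"linear": [0,0,0],"spin": 0,"claw": 0.7},{"linear": [0,0,0],"spin": 0,"claw": 0.5},{"linear": [0,0,0],"spin": 0,"claw": 0.3},{"linear": [0,0,0],"spin": 0,"claw": 0.2}]' --newtons 20

```text
clock: 20.17
ee_pos: [533.0, -195.3, 80.9]
tcp_rot: [-0.001, 0.686, 0.728, -0.0]
wrist_force: [-0.2, -0.1, 0.5]
finger_gap: 0.713
grasp_force: 0.0
```

Emit:
drive_tool --series '[{"linear": [0,0,0],"spin": 0,"claw": 0.1},{"linear": [0,0,0.07],"spin": 0,"claw": 0.1},{"linear": [0,0,0.2],"spin": 0,"claw": 0.1},{"linear": [0,0,0.35],"spin": 0,"claw": 0.1},{"linear": [0,0,0.5],"spin": 0,"claw": 0.1}]'

```text
clock: 20.58
ee_pos: [533.2, -195.6, 157.7]
tcp_rot: [-0.0, 0.686, 0.728, -0.0]
wrist_force: [1.0, 0.2, -0.0]
finger_gap: 0.9
grasp_force: 0.0
```

Emit:
drive_tool --series '[{"linear": [0,0,0.1],"spin": 0,"claw": 0.1},{"linear": [0,0,0.1],"spin": 0,"claw": 0.1},{"linear": [0,0,0.1],"spin": 0,"claw": 0.1},{"linear": [0,0,0.1],"spin": 0,"claw": 0.1},{"linear": [0,0,0.1],"spin": 0,"claw": 0.1}]'

```text
clock: 21.0
ee_pos: [532.7, -195.4, 169.7]
tcp_rot: [-0.001, 0.686, 0.728, -0.0]
wrist_force: [0.2, -0.6, -1.0]
finger_gap: 0.901
grasp_force: 0.0
```

```bash
python3 - <<'E'
from h import *
o=bot.observe(); s=shot('wrist','w7.png'); print(o['clock'],o['ee_pos'],o['wrist_force'])
W,u,v,x=nutfit(s,98,115,(533.4,-195.2),35);print(len(W),W[:,2].mean(),cv2.minAreaRect(W[:,:2].astype(np.float32)))
W,u,v,_=nutfit(s,56,64,(533,-195),110);print(len(W),cv2.minAreaRect(W[:,:2].astype(np.float32)))
cv2.imwrite('pics/w7.png',s['color'])
E
```

```text
21.0 [ 532.69830149 -195.42356995  169.69610572] [ 0.15742004 -0.60242453 -0.98780157]
991 106.8181884502036 ((534.1447143554688, -192.57948303222656), (14.512770652770996, 41.529109954833984), 3.264047145843506)
13098 ((533.1464233398438, -195.27365112304688), (160.72732543945312, 76.48384094238281), 3.3726589679718018)
```

View pics/w7.png

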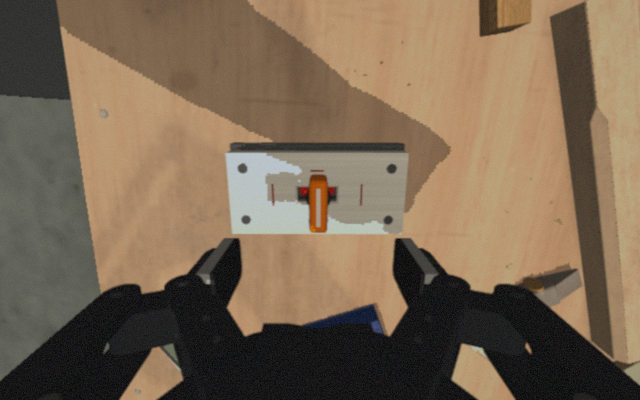

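The nut stands crosswise, and the fingers are clear. The knob top is about 2.7 mm off in y, so I'll check its tilt before handing in.

```bash
python3 - <<'E'
from h import *
s=load('w7.png')
W,u,v,x=nutfit(s,104.5,112,(533.4,-194),26)
print(cv2.minAreaRect(W[:,:2].astype(np.float32)))
c=W[:,:2].mean(0); k=np.hypot(*(W[:,:2]-c).T)<17; W=W[k]
A=np.c_[W[:,:2]-c,np.ones(len(W))]; r,res,_,_=np.linalg.lstsq(A,W[:,2],rcond=None); sd=np.std(W[:,2]-A@r)
print('slope',r,'err',sd/np.sqrt((A[:,:2]**2).sum(0)))
W,u,v,x=nutfit(s,57,63,(533.4,-195),75);k=np.hypot(*(W[:,:2]-[533,-195]).T)>30;W=W[k]
A=np.c_[W[:,:2]-W[:,:2].mean(0),np.ones(len(W))];print('ref',np.linalg.lstsq(A,W[:,2],rcond=None)[0])
E
```

```text
((534.0949096679688, -192.78982543945312), (13.146591186523438, 41.098812103271484), 3.685316801071167)
slope [-8.63223128e-03 -5.98952496e-04  1.07245908e+02] err [0.00725181 0.00293102]
ref [-5.07041181e-04 -2.31202844e-03  6.05052105e+01]
```

```bash
python3 -c "
from station import bot
print(bot.close_job())"
```

```text
the job is handed in; nothing more can be done
None
```

The T-nut is locked crosswise in the receiver and released, and I've handed the job in. The hand-in returned no verdict. My last check put the nut upright to about 0.01 rad, about 1 mm off centre along the slot and 2.5 mm across it; the highest press force I read was about 13 N.

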